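Close the sharps tub: used holder in, lid snapped on and held down

ROBOT

A 6-joint arm with a two-finger parallel gripper is mounted at the origin on the work surface. World frame = base frame: x ahead of the robot, y to its left, z up, the work surface at z = 0. Lengths are in mm, angles in rad, forces in N, time in s.
With the tool pointing down it reaches from about 275 to 725 mm from the base axis. Payload 5.6 kg.
Tool frame: the origin (TCP) lies between the finger pads; the fingertips stand 19 mm ahead of it and the grasp point (between the pads) is the TCP; z points along the fingers, y is the line along which they close (so a half turn about z gives the same grasp; the last joint's range is limited). The gripper opens to 85 mm and grips with 20 to 120 N. Pads are 22 mm wide; open, the fingers measure 114 mm over their backs; the gripper's body (76 mm by 85 mm) begins 54 mm behind the grasp point. The pads swing forward as they close: fully open they stand 13 mm farther back than shut.
Start: joints at [-0.851, 0.255, 0.108, 0, -1.424, -0.285], TCP at [231.694, -498.81, 250.283] pointing down, gripper open.
Joint ranges: [-2.95, 2.95], [-1.21, 1.97], [-1.09, 1.5], [-2.87, 1.71], [-2.94, -0.07], [-3.05, 3.05]. Speed limits (rad/s): [2.57, 2.57, 3.14, 3.14, 3.14, 3.14].

INTERFACE

Orientations are given as [roll, pitch, yaw] about the fixed x, y, z axes, in that order (R = Rz(yaw) Ry(pitch) Rx(roll)).
In Python, from rig import arm gives the robot as it stands.
- The arm moves only by the tool arm_command, never from a script. Its argument "steps" is a list of rows, each an object with "angular": the turn, a rotation vector about the world's x, y, z in degrees, a list of three; "slide": the shift along the world's x, y, z in mm, a list of three; "gripper": the finger opening in mm, from 0 to 85.4. A call has 1 to 20 rows; each row shifts and turns the commanded pose from where the row before left it; what a row does not reach is not made up. A row lasts 1/8 s, in which the tool goes at most 62.5 mm and 10.7 degrees, less where a joint would pass 70% of its speed; a pose out of reach is approached as far as the arm can. A call is refused whole if a number of a shift passes 62.5 or a number of a turn 10.7, either way. A call with a gripper value outside its range is refused whole. The fingers move at their own pace and stop on an object; the grip force is fixed at half the most. Time passes only in rows, so rows that do not move let the fingers close. It gives the time, the measured TCP pose, the force, the opening and the grip force at its end, in the units of the state.
- arm.state(): the state, without advancing time (a new reading comes with each control period).
- arm.read_camera(name): name is "scene" or "top" or "wrist"; returns the picture (400x640x3 uint8, blue, green, red); there is no depth.
- arm.calibration(name): a dict with "fx", "fy", "cx", "cy" (pixels), "k1" (the pictures are not rectified: a ray, as slopes to the right and down, at radius r is drawn at 1 + k1 r^2 times it, then the intrinsics apply), "R" (3x3) and "t" (3): a world point X has camera coordinates R X + t; the wrist camera has in their place "tool_from_camera" (4x4, takes a point from camera to tool coordinates, whose origin is the TCP and whose axes are the flange's). Camera axes: x right, y down, z forward; pixel columns grow to the right and rows downward; lengths in mm; the calibration is good to about 2 mm. A picture is of the moment at which its call begins: read the wrist's pose just before it. calibration takes no time and is no camera call.
- arm.close_job(): hands the job in; it is judged then, once.
Trained networks look in the newest picture that a camera, given by its name, has taken for a name from the list of things; names that differ only in an ending like _2 or _b are one class to them, and where a whole thing is asked for, a point or a joint stands for the part that bears it (a point fixed in the world has none). Each returns a list of dicts, best first, with "score" (0 to 1); they miss things now and then, are a little off and sometimes report something else, mostly with a low value. They report only what shows in the picture. A call takes as long as a camera call. They do not tell look-alikes from the thing itself.
- arm.outline_of(name, camera): "region" (400x640 bool, what is visible of it) and "box" ([centre column, centre row, width, height] in pixels, round what is visible of it).
- arm.landmark_of(name, camera): "xy" ([column, row] in pixels: a listed point, or the origin of a listed thing).
The state is a dict: "clock": time; "q": joint angles; "joint_velocities": joint speeds; "tau": joint torques, N m; "position": TCP position; "tool_rot": TCP orientation; "ft_force": force on the tool from outside, world axes, zero at the start; "wrist_torque": the same for the moment, N m; "gripper_width": opening from 0.0 (shut) to 1.0 (fully open); "grip_force": force on a finger pad.
Only numpy, scipy, OpenCV 4.12 (cv2) and the standard library are available. Lean on these libraries where they do the work, as an engineer would, in place of code of your own. Each camera call takes 0.05 s, during which the arm holds its last target. There are 200 camera calls.

TASK

Put the used green needle holder from the steel tray into the open yellow sharps tub, then fit the loose yellow lid on the tub by its red handle and press it down until it snaps past both red clips and sits fully home on the rim. Keep pressing the lid down firmly and finish like that, with the gripper still on the lid and pushing. Leave the tape roll, the white bottle and the blue box where they are.

Things in the scene. Friction and masses are not known exactly. Their poses are not given: they have to be found in the camera images.
- holder_mid (a point): Used needle holder, loose, lying on the floor of the steel tray: green round barrel 18 mm in diameter, 62 mm long over two 22 mm square end flanges 4 mm thick, 25 g. The point is its centre, 11 mm above what it lies on; its x axis runs along the barrel.
- tray: Shallow steel tray, 200 (its x) by 160 (its y) by 10 mm high, walls and floor 3 mm, fixed. Origin at the centre of its underside.
- tub_mouth (a point): Open yellow sharps tub with a red rim, fixed. The point is the centre of the mouth, level with the top of the rim, 100 mm above the table; its axes are the tub's own (z up). Mouth 120 mm along x by 90 mm along y, wall 5 mm, inside floor 95 mm below the rim. Brackets with the spring clips stand on the two short sides, out to 89 mm from the centre along x and 122 mm above the table.
- clip_far (a joint): Travel (m) of the red spring clip on the tub's +x side: 0 at rest, to 0.008 outwards. A round nose of 16 mm diameter, 50 mm wide, its axis 14 mm above the rim and 70 mm from the tub's centre. The lid's edge pushes it about 2.5 mm outwards on its way down, then it springs back over the lid's top.
- clip_near (a joint): The same for the equal clip on the tub's -x side.
- rim: The tub's red rim, the 6 mm wide frame on which the closed lid rests: 132 by 102 by 8 mm, fixed to the tub. Origin at the centre of the frame's underside, 8 mm below the tub mouth point.
- lid_handle (a point): Red handle bar of the loose yellow lid (120 g), which stands upright on its ribs: bar 60 mm long along x, 14 mm thick in y, 30 mm high, at the middle of the lid's top. The point lies in the bar, 14 mm below its top, 16 mm above the plate's top, 60 mm above the tips of the ribs. Home on the rim, this point is 24 mm above the tub mouth point.
- lid_plate (a point): Centre of the underside of the lid's plate, 130 (x) by 100 (y) by 8 mm. Tapered ribs hang 36 mm below it and enter the mouth with 1.5 mm play a side, x axes of lid and tub parallel, either way round. The clips catch the plate 19 mm above the rim: a push of 8 to 12 N, less after 5 mm, gone 5 mm above the rim, where they snap over the plate and draw it down.
- tape: Bystander: roll of tan tape lying flat, 60 mm across, 24 mm high, loose. Origin at the centre of its underside.
- flask: Bystander: white plastic bottle, 48 mm in diameter, 120 mm high, standing loose. Origin at the centre of its underside.
- swabs: Bystander: blue box of swabs, 50 by 80 by 35 mm, loose. Origin at the centre of its underside.
Things that resemble listed ones, but are neither listed nor needed, are in the scene too. There is more than one size of the part that bears holder_mid; the job needs the largest.

How it is judged (in metres and radians):
On the way, in this order (a step that is already met when the one before it is completed fails the run):
1. the used holder is in the tub, below the rim (x of holder_mid in the frame of tub_mouth between -0.06 and 0.06 m and y of holder_mid in the frame of tub_mouth between -0.045 and 0.045 m and z of holder_mid in the frame of tub_mouth between -0.1 and -0.02 m), for 0.2 s.
2. the lid has snapped down onto the rim (z of lid_handle in the frame of tub_mouth between 0.018 and 0.027 m and horizontal distance between lid_handle and tub_mouth below 0.005 m and angle between lid_handle's own z axis and vertical below 0.05 rad and angle between the x axis of lid_handle and the x axis of tub_mouth, either way round below 0.08 rad), for 0.2 s.
At the end, for the whole second after the job is handed in: The holder lies in the tub at least 20 mm below the rim; the lid is home on the rim within 3 mm of height, 5 mm sideways, and level; the fingers are still on the lid and it is pressed on the rim with more than 5 N, through the last second (all of step 1 and all of step 2 and contact force between lid and rim above 5 N and contact force between the fingers and lid above 2 N); the arm keeps its last pose, push and grip.
It fails at once if the tape roll, the bottle or the blue box is shifted by more than 30 mm or knocked over (distance of any of tape, flask, swabs from where it was at the start of the episode above 0.03 m or angle between any of tape, flask, swabs's own z axis and vertical above 0.5 rad).
It also fails if it takes over 53 s, if anything falls off the work surface, if the arm or the gripper's body presses on something with over 40 N, if the wrist force passes 120 N, or if a joint passes its speed limit or range.

## Working session

There is one attempt and no reset: what is moved stays moved. The work goes in short steps, Python scripts to look and compute and a tool call to move; the robot and the scene stay as the last step left them, time stands still between calls to the robot, and variables do not carry over. Pictures are saved under pics/ and viewed, at most 10 in all, crops included, and the job is handed in when it is done.

Besides the shell and the picture viewer there is one more tool, called after "Emit:" as name(argument=value, ...), one argument or row to a line, values as JSON. arm_command: Moves the arm, as the interface text tells. Its arguments: {"type":"object","properties":{"steps":{"type":"array"}},"required":["steps"]}

```bash
mkdir -p pics; ls
cat > h.py <<'E'
import numpy as np, cv2
from scipy.spatial.transform import Rotation as Ro
from rig import arm
def cam(name):
    c=arm.calibration(name)
    if 'R' in c: R=np.array(c['R']);t=np.array(c['t'])
    else:
        s=arm.state(); T=np.array(c['tool_from_camera'])
        W=np.eye(4);W[:3,:3]=Ro.from_euler('xyz',s['tool_rot']).as_matrix();W[:3,3]=s['position']
        M=np.linalg.inv(W@T);R=M[:3,:3];t=M[:3,3]
    K=np.array([[c['fx'],0,c['cx']],[0,c['fy'],c['cy']],[0,0,1.]])
    return K,np.array([c['k1'],0,0,0.]),R,t
def ray(C,px):
    K,d,R,t=C
    u=cv2.undistortPoints(np.array([[px]],float),K,d)[0,0]
    return -R.T@t, R.T@np.array([u[0],u[1],1])
def onz(C,px,z):
    o,d=ray(C,px); return o+d*(z-o[2])/d[2]
def tri(obs):
    A=np.zeros((3,3));b=np.zeros(3)
    for C,px in obs:
        o,d=ray(C,px);d=d/np.linalg.norm(d);P=np.eye(3)-np.outer(d,d);A+=P;b+=P@o
    X=np.linalg.solve(A,b)
    return X,[np.linalg.norm(np.cross(X-ray(C,p)[0],ray(C,p)[1]/np.linalg.norm(ray(C,p)[1]))) for C,p in obs]
def proj(C,X):
    K,d,R,t=C
    return cv2.projectPoints(np.array([X],float),cv2.Rodrigues(R)[0],t,K,d)[0][0,0]
E
cat > a.py <<'E'
from h import *
np.set_printoptions(precision=1,suppress=True)
print(arm.state())
ims=[]
for n in ['scene','top']:
    im=arm.read_camera(n);cv2.imwrite(f'pics/{n}0.png',im)
    C=cam(n);print(n,-C[2].T@C[3])
    for k in ['holder_mid','tray','tub_mouth','lid_handle','lid_plate','tape','flask','swabs']:
        print(k,[(np.round(r['xy'],1).tolist(),round(r['score'],2), onz(C,r['xy'],{'holder_mid':14,'tub_mouth':100,'lid_handle':60,'lid_plate':36}.get(k,0))[:2].round(1).tolist()) for r in arm.landmark_of(k,n)[:6]])
E
python3 a.py
```

```text
pics
{'clock': 0.0, 'q': array([-0.9,  0.3,  0.1, -0. , -1.4, -0.3]), 'joint_velocities': array([-0., -0., -0.,  0.,  0.,  0.]), 'tau': array([  0. , -38.7,  23.8,   5.4,  -0. ,  -0. ]), 'position': array([ 231.6, -498.4,  249.4]), 'tool_rot': array([ 3.1, -0. , -2.7]), 'ft_force': array([ 0.1, -0.1,  0. ]), 'wrist_torque': array([ 0. , -0. , -0.1]), 'grip_force': 0.0, 'gripper_width': 1.0034875711687026}
scene [1100.7  277.2  766.7]
holder_mid [([321.8, 221.9], 0.77, [566.1, -0.6]), ([268.6, 192.1], 0.52, [547.2, -161.0]), ([396.5, 213.8], 0.49, [457.8, 143.7])]
tray [([311.5, 237.0], 0.62, [606.9, -5.3])]
tub_mouth [([239.8, 125.7], 0.79, [451.1, -305.3]), ([238.1, 127.3], 0.27, [458.6, -305.2])]
lid_handle [([459.3, 229.4], 0.81, [471.2, 290.5])]
lid_plate [([362.4, 179.1], 0.57, [412.7, 31.0]), ([459.4, 233.5], 0.56, [461.2, 294.5])]
tape [([351.4, 305.6], 0.74, [719.2, 151.3])]
flask [([239.5, 240.8], 0.73, [696.5, -143.8])]
swabs [([360.3, 177.8], 0.66, [377.1, 12.1])]
top [446.4 -29.2 904.9]
holder_mid [([391.7, 215.7], 0.69, [547.1, -168.5]), ([316.8, 202.5], 0.58, [580.4, 4.3]), ([257.4, 252.4], 0.57, [466.9, 141.3])]
tray [([319.3, 197.9], 0.76, [593.4, -1.2])]
tub_mouth [([468.8, 254.6], 0.61, [454.3, -311.4])]
lid_handle [([183.4, 250.7], 0.65, [471.1, 295.6]), ([187.2, 250.8], 0.15, [470.8, 287.1])]
lid_plate [([185.8, 247.3], 0.84, [479.3, 299.6])]
tape [([253.8, 151.6], 0.56, [709.3, 156.3]), ([378.7, 157.6], 0.36, [689.4, -144.8])]
flask [([380.5, 159.1], 0.91, [685.6, -149.0])]
swabs [([309.7, 289.6], 0.59, [381.2, 22.8])]
```

View pics/scene0.png

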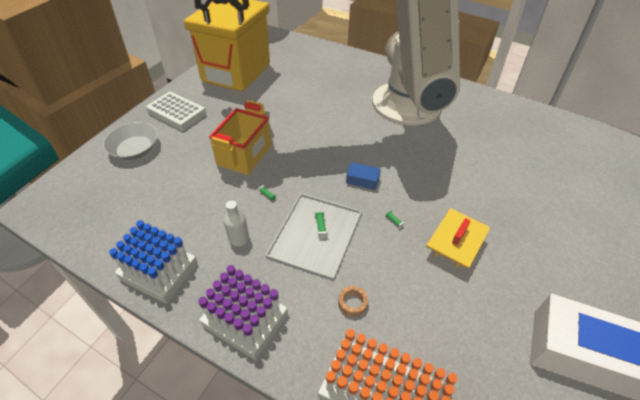

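View pics/top0.png

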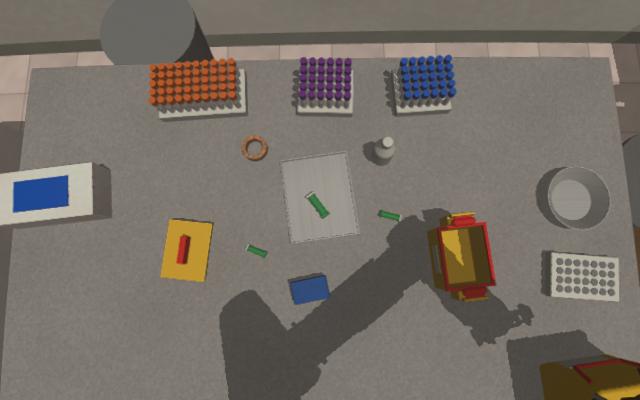

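The scene and top views agree. There are three green holders in the top view: A (317,205) lying in the tray and longest, B (390,215) on the table, small, and C (257,251) on the table, small. I choose A. The tub is at (466,255) with its clips at top and bottom, and the lid is at (187,250) with a red handle.

```bash
cat > b.py <<'E'
from h import *
np.set_printoptions(precision=1,suppress=True)
im=arm.read_camera('top'); C=cam('top'); vis=im.copy()
arm.read_camera('scene'); S=cam('scene')
for k,z in [('holder_mid',14),('lid_handle',74),('lid_plate',44),('rim',100),('tray',10),('clip_far',114),('clip_near',114),('swabs',35)]:
    for r in arm.outline_of(k,'top')[:3]:
        m=r['region'].astype(np.uint8);ys,xs=np.nonzero(m)
        P=np.array([onz(C,(x,y),z)[:2] for x,y in zip(xs,ys)],np.float32)
        (c,wh,a)=cv2.minAreaRect(P);ev,V=np.linalg.eigh(np.cov(P.T));v=V[:,1]
        print(k,round(r['score'],2),np.array(r['box']),'c',np.array(c),'wh',np.array(wh),'a%.1f'%a,'pca %.1f'%np.degrees(np.arctan2(v[1],v[0])),'mean',P.mean(0))
for k in ['tub_mouth','lid_handle','holder_mid']:
    a=arm.landmark_of(k,'top');b=arm.landmark_of(k,'scene')
    for p in a[:3]:
        for q in b[:3]:
            X,e=tri([(C,p['xy']),(S,q['xy'])])
            if max(e)<12: print(k,X,e)
crop=np.hstack([cv2.resize(im[140:250,270:410],None,fx=2.8,fy=2.8,interpolation=2),cv2.resize(im[200:310,400:540],None,fx=2.8,fy=2.8,interpolation=2)])
cv2.imwrite('pics/crop1.png',crop)
print(arm.calibration('wrist'))
E
python3 b.py
```

```text
holder_mid 0.71 [316.8 203.3  25.5  28.4] c [576.6   4.4] wh [65.1 21.9] a37.9 pca -143.8 mean [577.6   5.7]
holder_mid 0.62 [389.8 216.6  18.2  12.1] c [ 547.  -163.8] wh [47.4 14.7] a74.1 pca 72.7 mean [ 547.6 -164.6]
lid_plate 0.98 [185.9 251.2  52.   67.2] c [474.1 294.7] wh [102.1 132.7] a83.5 pca 172.7 mean [473.6 294.6]
lid_plate 0.51 [319.1 195.4  80.7  91. ] c [590.2  -1.4] wh [197.9 155.5] a7.9 pca -173.5 mean [589.7  -1.2]
rim 0.81 [465.9 257.9  58.2  66.4] c [ 451.8 -305.1] wh [132.2 105. ] a6.5 pca 81.7 mean [ 451.  -308.8]
tray 0.88 [320.2 197.2  79.8  91.8] c [595.8  -0.4] wh [205.  160.2] a8.2 pca -172.2 mean [595.1  -1. ]
tray 0.32 [467.2 259.4  56.   72.7] c [ 453.6 -336.5] wh [155. 119.] a6.1 pca 160.9 mean [ 447.4 -347.1]
clip_far 0.56 [460.1 222.9  18.1  11.3] c [ 524.4 -296.7] wh [19.6 42.9] a4.8 pca 99.5 mean [ 524.4 -296.3]
clip_near 0.62 [474.3 291.   29.   13. ] c [ 380.  -312.8] wh [22.3 50. ] a5.8 pca 95.1 mean [ 380.4 -312.6]
swabs 0.79 [310.3 291.3  38.6  33. ] c [384.3  21. ] wh [53.1 79.5] a10.5 pca 103.0 mean [383.8  20.8]
tub_mouth [ 451.1 -304.9  101.5] [np.float64(2.243225228960238), np.float64(2.2432252289602985)]
holder_mid [582.8   3.5  21.9] [np.float64(0.33403526560984464), np.float64(0.3340352656098241)]
holder_mid [463.8 144.   10. ] [np.float64(6.017777931128241), np.float64(6.01777793112826)]
holder_mid [ 543.5 -166.8    6. ] [np.float64(1.1362422140095378), np.float64(1.1362422140094266)]
{'fx': 313.0725390156676, 'fy': 313.0725390156676, 'cx': 320.3841722170665, 'cy': 200.4538445245798, 'k1': -0.03427055072249901, 'tool_from_camera': array([[   0. ,   -1. ,   -0.3,   77.2],
       [   1. ,    0. ,    0. ,   -0.3],
       [  -0. ,   -0.3,    1. , -122.7],
       [   0. ,    0. ,    0. ,    1. ]])}
```

View pics/crop1.png

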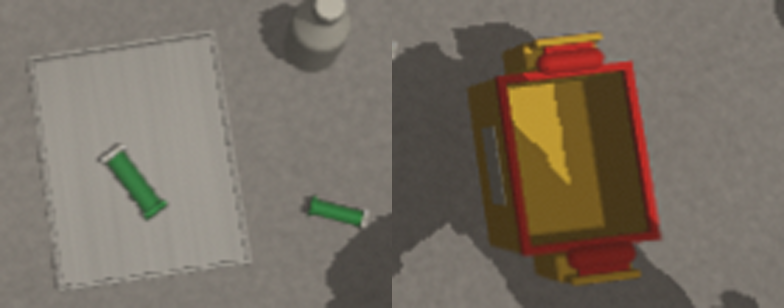

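The crop shows the holder in the tray at about 65 x 22 mm, against roughly 47 mm for the small one beside it, so A is confirmed. Moving above it.

Emit:
arm_command(
  steps=[
    {"slide":[34,50,0],"angular":[0,0,1],"gripper":60},
    {"slide":[34,50,0],"angular":[0,0,1],"gripper":60},
    {"slide":[34,50,0],"angular":[0,0,1],"gripper":60},
    {"slide":[34,50,0],"angular":[0,0,1],"gripper":60},
    {"slide":[34,50,-5],"angular":[0,0,1],"gripper":60},
    {"slide":[34,50,-20],"angular":[0,0,1],"gripper":60},
    {"slide":[34,50,-20],"angular":[0,0,1],"gripper":60},
    {"slide":[34,50,-20],"angular":[0,0,1],"gripper":60},
    {"slide":[34,50,-20],"angular":[0,0,1],"gripper":60},
    {"slide":[34,50,-15],"angular":[0,0,1],"gripper":60},
    {"slide":[0,0,0],"angular":[0,0,0],"gripper":60},
    {"slide":[0,0,0],"angular":[0,0,0],"gripper":60},
  ],
)

```text
clock: 3.2
position: [569.1, -2.6, 151.7]
tool_rot: [-3.142, -0.001, -2.532]
ft_force: [-0.3, -0.0, -0.4]
gripper_width: 0.706
grip_force: 0.0
```

```bash
cat > w.py <<'E'
from h import *
import sys
np.set_printoptions(precision=1,suppress=True)
def look(k,z,zl,tag,n=3):
    s=arm.state(); C=cam('wrist'); im=arm.read_camera('wrist'); cv2.imwrite(f'pics/{tag}.png',im)
    print('t',s['clock'],'pos',s['position'],'rpy',np.degrees(s['tool_rot']),'F',s['ft_force'],'w',s['gripper_width'],s['grip_force'])
    for r in arm.outline_of(k,'wrist')[:n]:
        ys,xs=np.nonzero(r['region'])
        P=np.array([onz(C,(x,y),z)[:2] for x,y in zip(xs,ys)],np.float32)
        (c,wh,a)=cv2.minAreaRect(P);ev,V=np.linalg.eigh(np.cov(P.T));v=V[:,1]
        print(k,round(r['score'],2),np.array(r['box']),'c',np.array(c),'wh',np.array(wh),'a%.1f'%a,'pca %.1f'%np.degrees(np.arctan2(v[1],v[0])),'mean',P.mean(0))
    for r in arm.landmark_of(k,'wrist')[:n]: print('lm',r['score'],np.array(r['xy']),onz(C,r['xy'],zl))
    return C,im
E
python3 -c "
from w import *
look('holder_mid',14,14,'w1')"
```

```text
t 3.2 pos [569.1  -2.6 151.7] rpy [-180.    -0.  -145.1] F [-0.3 -0.  -0.4] w 0.7064505954079345 0.0
holder_mid 0.88 [163.8  56.6  61.   64.7] c [ 546.6 -164.3] wh [50.9 19.3] a75.0 pca 74.8 mean [ 546.5 -164.9]
holder_mid 0.74 [ 70.8 237.5 141.7 101.3] c [ 744.2 -178.6] wh [ 59.5 183.1] a58.7 pca 152.3 mean [ 732.3 -172.3]
holder_mid 0.73 [517.8 196.8  46.1  53.2] c [472.7 141. ] wh [55.7 21.8] a65.1 pca 66.6 mean [472.4 140.4]
lm 0.88 [169.5  57.4] [ 545.2 -161.8   14. ]
lm 0.76 [321.5 201.1] [573.3   1.3  14. ]
lm 0.59 [515.2 197.3] [472.6 139.3  14. ]
```

```bash
python3 -c "
from w import *
s=arm.state();C=cam('wrist');im=cv2.imread('pics/w1.png')
h=cv2.cvtColor(im,cv2.COLOR_BGR2HSV);m=cv2.inRange(h,(45,80,30),(85,255,255))
n,l,st,ce=cv2.connectedComponentsWithStats(m)
for i in range(1,n):
    if st[i,4]>150:
        ys,xs=np.nonzero(l==i);P=np.array([onz(C,(x,y),20)[:2] for x,y in zip(xs,ys)],np.float32)
        v=np.linalg.eigh(np.cov(P.T))[1][:,1];print(st[i],ce[i],cv2.minAreaRect(P),np.degrees(np.arctan2(v[1],v[0])),P.mean(0))
T=cam('top')
print(tri([(C,[321.5,201.1]),(T,[316.8,203.3])]))
cv2.imwrite('pics/w1c.png',im)
"
```

```text
[ 141   31   56   57 1091] [167.7  59.3] ((547.7901000976562, -161.56915283203125), (46.3136100769043, 18.029258728027344), 77.64849853515625) 74.18544745838561 [ 546.2 -160.7]
[ 308  166   26   69 1358] [320.8 198.5] ((572.59326171875, -1.213531494140625), (61.04826354980469, 20.792985916137695), 34.86641311645508) -144.28648984502814 [570.8  -2.1]
[496 171  36  49 817] [515.2 194.5] ((470.6388244628906, 135.23631286621094), (49.41132736206055, 19.512184143066406), 70.83710479736328) 67.28370875836819 [471.9 133.2]
(array([582.6,   6. , -17.7]), [np.float64(0.8515315333804948), np.float64(0.8515315333805621)])
```

View pics/w1.png

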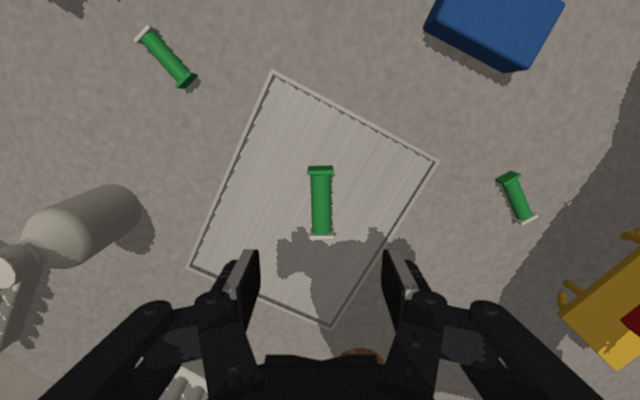

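The picture shows the holder at (321,201), lined up between the fingers, with its barrel running straight up the picture. Wrist and top estimates differ only along the barrel. Descending.

Emit:
arm_command(
  steps=[
    {"slide":[3,3,-40],"angular":[0,0,0.5],"gripper":60},
    {"slide":[3,2,-40],"angular":[0,0,0.5],"gripper":60},
    {"slide":[0,0,-30],"angular":[0,0,0],"gripper":60},
    {"slide":[0,0,-15],"angular":[0,0,0],"gripper":60},
    {"slide":[0,0,-3],"angular":[0,0,0],"gripper":60},
    {"slide":[0,0,0],"angular":[0,0,0],"gripper":40},
    {"slide":[0,0,0],"angular":[0,0,0],"gripper":8},
    {"slide":[0,0,0],"angular":[0,0,0],"gripper":8},
    {"slide":[0,0,0],"angular":[0,0,0],"gripper":8},
    {"slide":[0,0,0],"angular":[0,0,0],"gripper":8},
  ],
)

```text
clock: 4.6
position: [576.0, 2.6, 25.1]
tool_rot: [-3.14, 0.002, -2.514]
ft_force: [-1.0, 0.5, 6.1]
gripper_width: 0.185
grip_force: 58.7
```

Emit:
arm_command(
  steps=[
    {"slide":[0,0,30],"angular":[0,0,0],"gripper":8},
    {"slide":[0,0,60],"angular":[0,0,0],"gripper":8},
    {"slide":[0,0,60],"angular":[0,0,0],"gripper":8},
    {"slide":[-15,-40,20],"angular":[0,0,-4],"gripper":8},
    {"slide":[-20,-50,0],"angular":[0,0,-5],"gripper":8},
    {"slide":[-20,-50,0],"angular":[0,0,-5],"gripper":8},
    {"slide":[-20,-50,0],"angular":[0,0,-5],"gripper":8},
    {"slide":[-20,-50,0],"angular":[0,0,-5],"gripper":8},
    {"slide":[-20,-45,0],"angular":[0,0,-4],"gripper":8},
    {"slide":[-9,-23,0],"angular":[0,0,-1],"gripper":8},
    {"slide":[0,0,0],"angular":[0,0,0],"gripper":8},
    {"slide":[0,0,0],"angular":[0,0,0],"gripper":8},
  ],
)

```text
clock: 6.1
position: [451.3, -305.1, 193.8]
tool_rot: [3.141, 0.0, -3.021]
ft_force: [0.6, 0.3, -0.4]
gripper_width: 0.189
grip_force: 58.7
```

```bash
python3 -c "
from w import *
look('tub_mouth',100,100,'w2',2)
C=cam('wrist');
for k in ['rim']:
  for r in arm.outline_of(k,'wrist')[:2]:
    ys,xs=np.nonzero(r['region']);P=np.array([onz(C,(x,y),100)[:2] for x,y in zip(xs,ys)],np.float32);print(k,r['score'],cv2.minAreaRect(P))
"
```

```text
t 6.1 pos [ 451.3 -305.1  193.8] rpy [ 180.     0.  -173.1] F [ 0.6  0.3 -0.4] w 0.18857384045453476 58.69592785835266
lm 0.96 [316.6 214.6] [ 453.9 -307.8  100. ]
rim 0.58 ((451.346435546875, -306.20074462890625), (132.5642852783203, 103.24192810058594), 5.805201053619385)
```

View pics/w2.png

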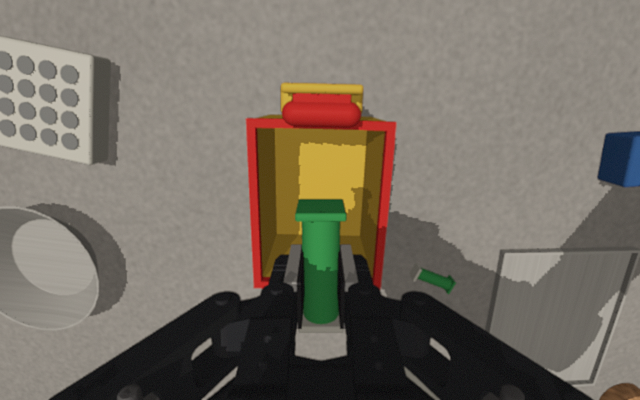

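The holder is held firmly, at (320,260), over the centre of the mouth. The rim measures (451, -306) with a yaw of about 6°. Lowering and releasing.

Emit:
arm_command(
  steps=[
    {"slide":[0,-1,-40],"angular":[0,0,0],"gripper":8},
    {"slide":[0,0,-40],"angular":[0,0,0],"gripper":8},
    {"slide":[0,0,-20],"angular":[0,0,0],"gripper":8},
    {"slide":[0,0,0],"angular":[0,0,0],"gripper":8},
    {"slide":[0,0,0],"angular":[0,0,0],"gripper":32},
    {"slide":[0,0,0],"angular":[0,0,0],"gripper":32},
    {"slide":[0,0,0],"angular":[0,0,0],"gripper":32},
    {"slide":[0,0,40],"angular":[0,0,0],"gripper":32},
    {"slide":[0,0,60],"angular":[0,0,0],"gripper":32},
    {"slide":[0,0,25],"angular":[0,0,0],"gripper":32},
    {"slide":[0,0,0],"angular":[0,0,0],"gripper":32},
    {"slide":[0,0,0],"angular":[0,0,0],"gripper":32},
  ],
)

```text
clock: 7.8
position: [450.7, -306.2, 218.0]
tool_rot: [3.141, -0.001, -3.021]
ft_force: [0.3, 0.5, 0.2]
gripper_width: 0.377
grip_force: 0.0
```

```bash
python3 -c "
from w import *
look('holder_mid',15,15,'w3',3)
C=cam('wrist')
arm.read_camera('top');T=cam('top')
print(arm.landmark_of('holder_mid','top'))
for k in ['rim']:
  for r in arm.outline_of(k,'wrist')[:2]:
    ys,xs=np.nonzero(r['region']);P=np.array([onz(C,(x,y),100)[:2] for x,y in zip(xs,ys)],np.float32);print(k,r['score'],cv2.minAreaRect(P))
"
```

```text
t 7.8 pos [ 450.7 -306.2  218. ] rpy [ 179.9   -0.  -173.1] F [0.3 0.5 0.2] w 0.37688524494790776 0.0
holder_mid 0.67 [425.8 266.5  40.2  26.2] c [ 544.2 -169.4] wh [53.7 19.2] a73.4 pca 73.7 mean [ 544.1 -169.8]
holder_mid 0.65 [318.4 178.8  22.2  63. ] c [ 452.6 -307.7] wh [66.  20.9] a8.4 pca -171.0 mean [ 452.5 -308.1]
lm 0.85 [317.8 176.3] [ 449.9 -309.1   15. ]
lm 0.56 [423.2 267.9] [ 544.5 -172.8   15. ]
[{'xy': [390.4, 216.0], 'score': 0.45}, {'xy': [257.7, 252.7], 'score': 0.42}]
rim 0.57 ((450.9284973144531, -306.60614013671875), (133.23020935058594, 102.92972564697266), 5.668213844299316)
```

View pics/w3.png

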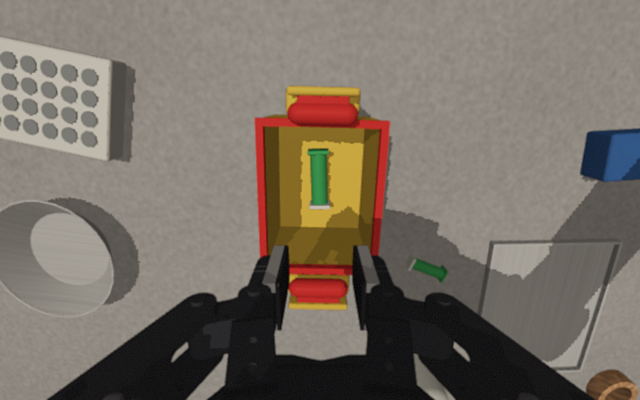

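The holder lies on the tub floor at (318,178). Next, the lid.

Emit:
arm_command(
  steps=[
    {"slide":[2,30,0],"angular":[0,0,-1],"gripper":50},
    {"slide":[2,55,0],"angular":[0,0,-1],"gripper":50},
    {"slide":[2,57,0],"angular":[0,0,-1],"gripper":50},
    {"slide":[2,57,0],"angular":[0,0,-1],"gripper":50},
    {"slide":[2,57,0],"angular":[0,0,-1],"gripper":50},
    {"slide":[2,57,0],"angular":[0,0,-1],"gripper":50},
    {"slide":[2,57,0],"angular":[0,0,-2],"gripper":50},
    {"slide":[2,57,0],"angular":[0,0,-2],"gripper":50},
    {"slide":[2,57,0],"angular":[0,0,-2],"gripper":50},
    {"slide":[2,57,-10],"angular":[0,0,-2],"gripper":50},
    {"slide":[2,50,-20],"angular":[0,0,0],"gripper":50},
    {"slide":[0,7,0],"angular":[0,0,0],"gripper":50},
    {"slide":[0,0,0],"angular":[0,0,0],"gripper":50},
    {"slide":[0,0,0],"angular":[0,0,0],"gripper":50},
  ],
)

```text
clock: 9.85
position: [473.5, 290.6, 189.5]
tool_rot: [3.141, 0.001, 3.017]
ft_force: [0.5, -0.6, 0.4]
gripper_width: 0.583
grip_force: 0.0
```

```bash
python3 -c "
from w import *
C,im=look('lid_handle',74,60,'w4',1)
for k,z in [('lid_plate',44)]:
  for r in arm.outline_of(k,'wrist')[:2]:
    ys,xs=np.nonzero(r['region']);P=np.array([onz(C,(x,y),z)[:2] for x,y in zip(xs,ys)],np.float32);print(k,r['score'],cv2.minAreaRect(P))
h=cv2.cvtColor(im,cv2.COLOR_BGR2HSV);m=cv2.inRange(h,(0,140,60),(8,255,255))|cv2.inRange(h,(174,140,60),(180,255,255))
n,l,st,ce=cv2.connectedComponentsWithStats(m)
for i in range(1,n):
  if st[i,4]>150:
    ys,xs=np.nonzero(l==i);P=np.array([onz(C,(x,y),74)[:2] for x,y in zip(xs,ys)],np.float32);print('red',st[i],cv2.minAreaRect(P),P.mean(0))
"
```

```text
t 9.85 pos [473.5 290.6 189.5] rpy [180.    0.  172.9] F [ 0.5 -0.6  0.4] w 0.583102446551722 0.0
lm 0.86 [326.4 196.8] [473.7 295.6  60. ]
lid_plate 0.66 ((472.87799072265625, 295.40838623046875), (99.69688415527344, 130.13824462890625), 83.52295684814453)
red [ 318  160   17   75 1206] ((470.7295227050781, 295.2767028808594), (12.960323333740234, 61.784523010253906), 83.63482666015625) [469.5 295.6]
```

View pics/w4.png

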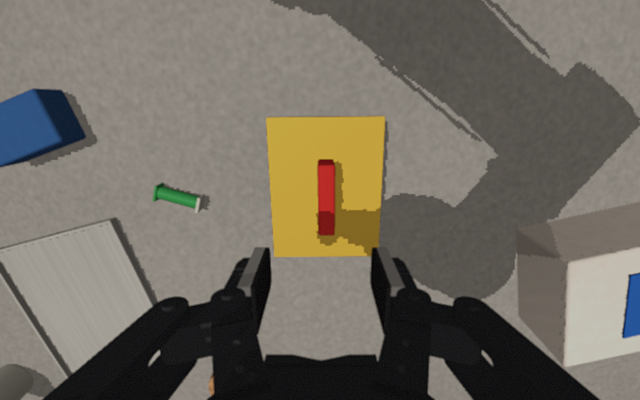

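The lid's bar is at (326,197) and its plate is centred at (473, 295.4) with a yaw of -6.5°. Shifting 5 mm in y and gripping.

Emit:
arm_command(
  steps=[
    {"slide":[-0.5,4.8,-30],"angular":[0,0,0.6],"gripper":50},
    {"slide":[0,0,-40],"angular":[0,0,0],"gripper":50},
    {"slide":[0,0,-35],"angular":[0,0,0],"gripper":50},
    {"slide":[0,0,-15],"angular":[0,0,0],"gripper":40},
    {"slide":[0,0,-5],"angular":[0,0,0],"gripper":30},
    {"slide":[0,0,0],"angular":[0,0,0],"gripper":20},
    {"slide":[0,0,0],"angular":[0,0,0],"gripper":4},
    {"slide":[0,0,0],"angular":[0,0,0],"gripper":4},
    {"slide":[0,0,0],"angular":[0,0,0],"gripper":4},
    {"slide":[0,0,0],"angular":[0,0,0],"gripper":4},
  ],
)

```text
clock: 11.3
position: [473.5, 297.3, 65.0]
tool_rot: [3.139, 0.002, 3.029]
ft_force: [-1.1, 2.4, 5.9]
gripper_width: 0.149
grip_force: 61.6
```

Emit:
arm_command(
  steps=[
    {"slide":[0,0,15],"angular":[0,0,0],"gripper":4},
    {"slide":[0,0,40],"angular":[0,0,0],"gripper":4},
    {"slide":[0,0,55],"angular":[0,0,0],"gripper":4},
    {"slide":[0,0,40],"angular":[0,0,0],"gripper":4},
    {"slide":[-2,-30,15],"angular":[0,0,1],"gripper":4},
    {"slide":[-2,-45,0],"angular":[0,0,1],"gripper":4},
    {"slide":[-2,-55,0],"angular":[0,0,1],"gripper":4},
    {"slide":[-2,-55,0],"angular":[0,0,1],"gripper":4},
    {"slide":[-2,-55,0],"angular":[0,0,1],"gripper":4},
    {"slide":[-2,-55,0],"angular":[0,0,1],"gripper":4},
    {"slide":[-2,-55,0],"angular":[0,0,1],"gripper":4},
    {"slide":[-2,-55,0],"angular":[0,0,1],"gripper":4},
    {"slide":[-2,-55,0],"angular":[0,0,1],"gripper":4},
    {"slide":[-2,-55,0],"angular":[0,0,1],"gripper":4},
    {"slide":[-2,-45,0],"angular":[0,0,1.3],"gripper":4},
    {"slide":[0,-30,0],"angular":[0,0,1.3],"gripper":4},
    {"slide":[0,-12,0],"angular":[0,0,0],"gripper":4},
    {"slide":[0,0,0],"angular":[0,0,0],"gripper":4},
    {"slide":[0,0,0],"angular":[0,0,0],"gripper":4},
  ],
)

```text
clock: 13.68
position: [450.7, -304.8, 228.9]
tool_rot: [3.141, 0.0, -3.034]
ft_force: [0.3, 0.1, -0.8]
gripper_width: 0.151
grip_force: 60.6
```

```bash
python3 -c "
from w import *
C,im=look('lid_plate',210,210,'w5',1)
s=arm.state();zt=s['position'][2]
def mr(k,cam_,C,z):
  for r in arm.outline_of(k,cam_)[:2]:
    ys,xs=np.nonzero(r['region']);P=np.array([onz(C,(x,y),z)[:2] for x,y in zip(xs,ys)],np.float32);print(cam_,k,r['score'],cv2.minAreaRect(P),P.mean(0))
mr('lid_plate','wrist',C,zt-21)
mr('lid_handle','wrist',C,zt+9)
im=arm.read_camera('top');T=cam('top');cv2.imwrite('pics/t5.png',im)
mr('lid_plate','top',T,zt-21)
for k in ['clip_far','clip_near']:
  mr(k,'wrist',C,116); mr(k,'top',T,116)
"
```

```text
t 13.675 pos [ 450.7 -304.8  228.9] rpy [ 180.     0.  -173.9] F [ 0.3  0.1 -0.8] w 0.15146056335850483 60.5574095249176
lid_plate 0.88 [320.4 244.9 217.5 229.5] c [ 449.1 -305.1] wh [127.1  97.4] a6.2 pca -176.3 mean [ 425.9 -307.8]
wrist lid_plate 0.88 ((450.1242370605469, -304.99505615234375), (128.8980255126953, 98.79055786132812), 6.150430679321289) [ 426.6 -307.8]
wrist lid_plate 0.34 ((383.18243408203125, -312.6716003417969), (5.246098518371582, 57.911231994628906), 6.010061264038086) [ 382.9 -313.3]
wrist lid_handle 0.63 ((434.2163391113281, -306.7838439941406), (101.97559356689453, 78.19205474853516), 6.170265197753906) [ 415.9 -308.9]
top clip_far 0.58 ((684.6822509765625, 132.3282470703125), (55.42103576660156, 51.12904357910156), 0.7552618384361267) [685.5 132.3]
wrist clip_near 0.65 ((379.57012939453125, -313.1349792480469), (20.080730438232422, 48.79575729370117), 4.2727460861206055) [ 379.8 -313.3]
```

View pics/w5.png

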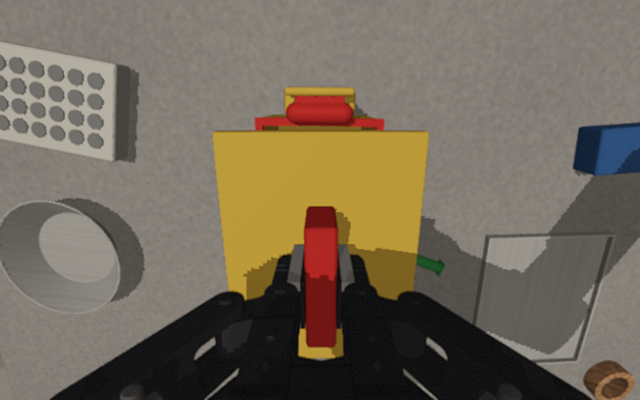

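The lid is held level and parallel to the rim (top edge at row 131, rim behind it at row 123), about 1 mm off in x and y. Correcting and lowering to just above the rim.

Emit:
arm_command(
  steps=[
    {"slide":[1,-1,-20],"angular":[0,0,-0.1],"gripper":4},
    {"slide":[0,0,-25],"angular":[0,0,0],"gripper":4},
    {"slide":[0,0,-15],"angular":[0,0,0],"gripper":4},
    {"slide":[0,0,-6],"angular":[0,0,0],"gripper":4},
    {"slide":[0,0,-5],"angular":[0,0,0],"gripper":4},
    {"slide":[0,0,-5],"angular":[0,0,0],"gripper":4},
    {"slide":[0,0,0],"angular":[0,0,0],"gripper":4},
  ],
)

```text
clock: 15.1
position: [451.6, -306.7, 152.7]
tool_rot: [3.142, -0.0, -3.037]
ft_force: [-0.6, -0.3, -0.9]
gripper_width: 0.149
grip_force: 60.6
```

Emit:
arm_command(
  steps=[
    {"slide":[0,0,-3],"angular":[0,0,0],"gripper":4},
    {"slide":[0,0,-3],"angular":[0,0,0],"gripper":4},
    {"slide":[0,0,0],"angular":[0,0,0],"gripper":4},
  ],
)

```text
clock: 15.48
position: [451.7, -307.1, 147.4]
tool_rot: [-3.141, 0.0, -3.037]
ft_force: [-1.9, -0.2, 3.8]
gripper_width: 0.152
grip_force: 61.3
```

Emit:
arm_command(
  steps=[
    {"slide":[0,0,-3],"angular":[0,0,0],"gripper":4},
    {"slide":[0,0,-3],"angular":[0,0,0],"gripper":4},
    {"slide":[0,0,0],"angular":[0,0,0],"gripper":4},
  ],
)

```text
clock: 15.85
position: [451.7, -307.2, 141.1]
tool_rot: [-3.141, 0.0, -3.037]
ft_force: [-1.6, -2.1, 1.9]
gripper_width: 0.153
grip_force: 61.1
```

Low forces and no jamming, so I'll continue down to the rim.

Emit:
arm_command(
  steps=[
    {"slide":[0,0,-3],"angular":[0,0,0],"gripper":4},
    {"slide":[0,0,-3],"angular":[0,0,0],"gripper":4},
    {"slide":[0,0,-3],"angular":[0,0,0],"gripper":4},
    {"slide":[0,0,-2],"angular":[0,0,0],"gripper":4},
    {"slide":[0,0,0],"angular":[0,0,0],"gripper":4},
  ],
)

```text
clock: 16.48
position: [451.4, -306.2, 129.3]
tool_rot: [3.14, -0.001, -3.037]
ft_force: [-0.4, 1.2, -0.6]
gripper_width: 0.153
grip_force: 60.7
```

Emit:
arm_command(
  steps=[
    {"slide":[0,0,-2],"angular":[0,0,0],"gripper":4},
    {"slide":[0,0,0],"angular":[0,0,0],"gripper":4},
  ],
)

```text
clock: 16.73
position: [451.5, -306.2, 129.2]
tool_rot: [3.141, 0.0, -3.036]
ft_force: [-4.2, 5.8, 11.4]
gripper_width: 0.155
grip_force: 62.3
```

Emit:
arm_command(
  steps=[
    {"slide":[0,0,-1],"angular":[0,0,0],"gripper":4},
    {"slide":[0,0,0],"angular":[0,0,0],"gripper":4},
    {"slide":[0,0,0],"angular":[0,0,0],"gripper":4},
  ],
)

```text
clock: 17.1
position: [451.4, -306.2, 129.2]
tool_rot: [-3.141, 0.001, -3.036]
ft_force: [-6.6, 8.1, 16.2]
gripper_width: 0.153
grip_force: 63.2
```

```bash
python3 -c "
from w import *
C,im=look('lid_plate',108,100,'w6',1)
print(arm.state()['wrist_torque'])
for k in ['lid_handle','flask','tape','swabs']:
  pass
im=arm.read_camera('scene');cv2.imwrite('pics/s6.png',cv2.resize(im[60:260,150:400],None,fx=3,fy=3,interpolation=2))
"
```

```text
t 17.1 pos [ 451.4 -306.2  129.2] rpy [-180.     0.  -173.9] F [-6.6  8.1 16.2] w 0.15316614895997502 63.21246027946472
lid_plate 0.93 [321.6 243.8 216.1 228.1] c [ 451.1 -306.4] wh [129.2  99. ] a6.1 pca -174.7 mean [ 428.9 -308.9]
[2.9 2.3 0. ]
```

View pics/w6.png

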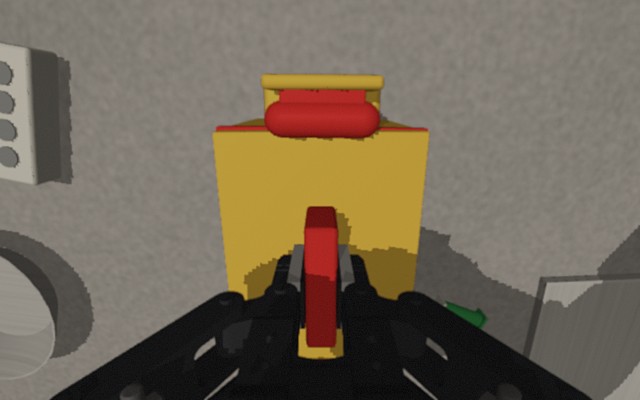

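View pics/s6.png

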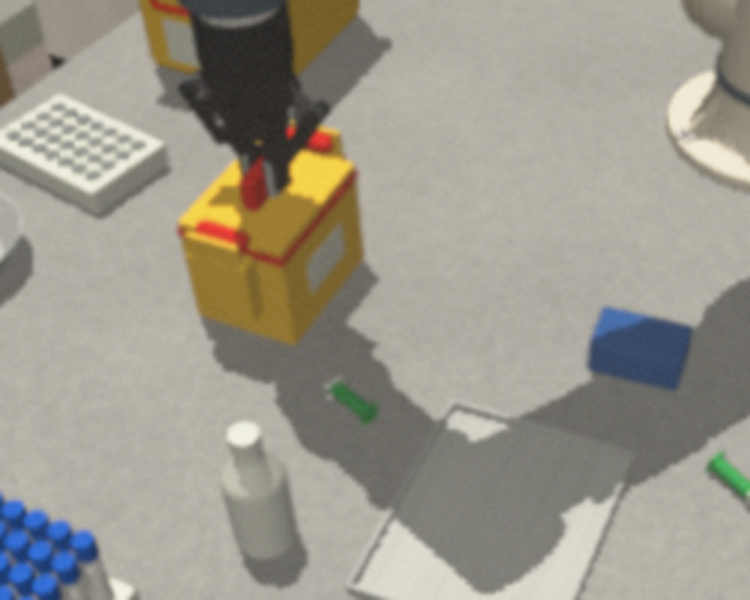

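The lid is home: both red clips overlap the plate (nose at (322,120) in the wrist view) and it sits level on the rim. One more millimetre of push, then I'll hand in.

Emit:
arm_command(
  steps=[
    {"slide":[0,0,-1],"angular":[0,0,0],"gripper":4},
    {"slide":[0,0,0],"angular":[0,0,0],"gripper":4},
    {"slide":[0,0,0],"angular":[0,0,0],"gripper":4},
    {"slide":[0,0,0],"angular":[0,0,0],"gripper":4},
  ],
)

```text
clock: 17.8
position: [451.4, -306.3, 129.2]
tool_rot: [-3.141, 0.001, -3.036]
ft_force: [-8.2, 9.6, 22.8]
gripper_width: 0.155
grip_force: 64.1
```

```bash
python3 -c "
from rig import arm
s=arm.state();print(s['position'],s['ft_force'],s['grip_force']);print(arm.close_job() if s['ft_force'][2]>12 else 'check')"
```

```text
[ 451.44126309 -306.25327674  129.20562425] [-8.1744743   9.56224244 22.75970632] 64.07878339290619
the job is handed in; nothing more can be done
None
```

The job is handed in at about 18 s: the holder is in the tub, and the lid is snapped home under both clips with the gripper still pressing it down at about 23 N; the hand-in call returned no verdict.

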